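# Sort the new caps for four scooter jobs

### The job

Lay out the new black caps for the four waiting scooters, one cap to a dish, each standing upright and flat on the dish floor: the large round cap in the blue dish, the small round cap in the red dish, the six-sided cap in the yellow dish and the square cap in the green dish. Leave the two used grey caps where they stand on the mat.

Things in the scene. Friction and masses are not known exactly. Their poses are not given: they have to be found in the camera images.
- cap_large: Large round black plastic cap, 44 mm across, straight sides up to a 4 mm bevel at the top. About 30 g. Origin at the centre of its underside, z up; it stands upright at the start on a white mat 4 mm thick lying on the bench (underside at z = 0.004). 28 mm tall.
- cap_small: Small round black plastic cap, 26 mm across, straight sides up to a 4 mm bevel at the top. About 15 g. Origin at the centre of its underside, z up; it stands upright at the start on a white mat 4 mm thick lying on the bench (underside at z = 0.004). 28 mm tall.
- cap_hex: Six-sided black plastic cap, 34 mm across the flats (39 mm across the corners). The x axis is square to one pair of flats; the other pairs are at 60 and 120 degrees. About 25 g. Origin at the centre of its underside, z up; it stands upright at the start on a white mat 4 mm thick lying on the bench (underside at z = 0.004). 28 mm tall.
- cap_square: Square black plastic cap, 32 x 32 mm; its x and y axes are square to its sides. About 22 g. Origin at the centre of its underside, z up; it stands upright at the start on a white mat 4 mm thick lying on the bench (underside at z = 0.004). 28 mm tall.
- old_round: Used light grey round cap, 38 mm across, among the black ones; to be left alone. Origin at the centre of its underside, z up; it stands upright at the start on a white mat 4 mm thick lying on the bench (underside at z = 0.004). 28 mm tall.
- old_hex: Used light grey six-sided cap, 30 mm across the flats (35 mm corners), among the black ones; to be left alone. Origin at the centre of its underside, z up; it stands upright at the start on a white mat 4 mm thick lying on the bench (underside at z = 0.004). 28 mm tall.
- dish_blue: Blue round open dish, fixed to the bench: 78 mm outside, 70 mm inside, rim 11 mm above the bench, flat floor 4 mm above the bench. Origin at the centre of its underside, z up.
- dish_red: Red round open dish, fixed to the bench: 78 mm outside, 70 mm inside, rim 11 mm above the bench, flat floor 4 mm above the bench. Origin at the centre of its underside, z up.
- dish_yellow: Yellow round open dish, fixed to the bench: 78 mm outside, 70 mm inside, rim 11 mm above the bench, flat floor 4 mm above the bench. Origin at the centre of its underside, z up.
- dish_green: Green round open dish, fixed to the bench: 78 mm outside, 70 mm inside, rim 11 mm above the bench, flat floor 4 mm above the bench. Origin at the centre of its underside, z up.
Not all that is in view belongs to the job. What is shaped like the cap_large but brown or turquoise is not meant.

How it is judged:
By the outcome, as a careful person would: the job done as asked, in the order asked, and still so for the second after the job is handed in, with the robot touching nothing.
It also fails if it takes over 102 s, if anything falls off the work surface, if the arm or the gripper's body presses on something with over 40 N, if the wrist force passes 120 N, or if a joint passes its speed limit or range.

### The arm

A 7-joint arm with a two-finger parallel gripper is mounted at the origin on the work surface. World frame = base frame: x ahead of the robot, y to its left, z up, the work surface at z = 0. Lengths are in m, angles in rad, forces in N, time in s.
With the tool pointing down it reaches from about 0.4 to 0.85 m from the base axis. Payload 4.5 kg.
Tool frame: the origin (TCP) lies where the fingers leave the gripper's body, on its centre line; the fingertips stand 64 mm ahead of it and the grasp point (between the pads) lies 45 mm ahead of it; z points along the fingers, y is the direction in which the jaws open and shut (so a half turn about z gives the same grasp; the last joint's range is limited). The gripper opens to 88 mm and grips with 3 to 60 N. Pads are 18 mm wide; open, the fingers measure 123 mm over their backs; the gripper's body (75 mm by 187 mm) begins 45 mm behind the grasp point.
Start: joints at [1.17, 0.689, -0.195, 1.565, 0.157, 0.902, -0.215], TCP at [0.263, -0.567, 0.303] pointing down, gripper open.
Joint ranges: [-3.01, 3.01], [-0.46, 2.08], [-1.47, 1.51], [0.13, 2.56], [-1, 4.14], [0.04, 2.09], [-2.66, 2.66]. Speed limits (rad/s): [2.57, 2.57, 3.14, 3.14, 3.14, 3.14, 3.14].

### API

Orientations are given as a unit quaternion [x, y, z, w].
In Python, from plant import monitor, snapshot, workorder, finder gives the robot as it stands.
- The arm moves only by the tool carry_out, never from a script. Its argument "motion" is one flat list of numbers, 6 for each row, row after row: the shift along the tool's x, y, z in cm, then the turn, a rotation vector about the tool's x, y, z in rad. In form: [x, y, z, rx, ry, rz, x, y, z, rx, ry, rz, ...]. A call has 1 to 8 rows; each row shifts and turns the commanded pose from where the row before left it, along the tool's axes as they then stand; what a row does not reach is not made up. A row lasts 1/8 s, in which the tool goes at most 62.5 mm and 10.7 degrees, less where a joint would pass 70% of its speed; a pose out of reach is approached as far as the arm can. A call with a gripper value outside its range is refused whole. "hand" is the finger opening in cm, from 0 to 8.81, set as the call begins (left out, the last holds). The fingers move at their own pace and stop on an object; "grip_force" is the grip in N (left out, the last holds). Time passes only in rows, so rows that do not move let the fingers close. It gives the time, the measured TCP pose, the force and the opening at its end, in the units of the state.
- monitor.get_state(): the state, without advancing time (a new reading comes with each control period).
- snapshot(name): name is "side" or "top"; returns a dict with "frame" (420x560x3 uint8, red, green, blue), "range_z" (420x560 float32, m along the optical axis (not along the pixel's ray), 0 where there is no reading), "fx", "fy", "cx", "cy" (pixels), "rvec" (rotation vector, rad) and "tvec" (3), from world to camera coordinates, as OpenCV has them. Camera axes: x right, y down, z forward; pixel columns grow to the right and rows downward; lengths in m; the calibration is good to about 2 mm. A picture is of the moment at which its call begins.
- workorder.finish_job(): hands the job in, once; it reports no verdict.
Trained networks look in a picture, given as the dict that the camera call returned (one of the last four; its "shot" number tells which), for a name from the list of things; names that differ only in an ending like _2 or _b are one class to them, and where a whole thing is asked for, a point or a joint stands for the part that bears it (a point fixed in the world has none). Each returns a list of dicts, best first, with "p" (0 to 1); they miss things now and then, are a little off and sometimes report something else, mostly with a low value. They report only what shows in the picture. A call takes as long as a camera call. They do not tell look-alikes from the thing itself.
- finder.masks_of(picture, thing): "pixels" (420x560 bool, what is visible of it) and "extent" ([left, top, right, bottom] in pixels, round what is visible of it).
The state is a dict: "clock": time; "q": joint angles; "qd": joint speeds; "joint_torque": joint torques, N m; "tool_pos": TCP position; "eef_rot": TCP orientation; "contact_force": force on the tool from outside, world axes, zero at the start; "moment": the same for the moment, N m; "opening": opening from 0.0 (shut) to 1.0 (fully open).
Only numpy, scipy, OpenCV 4.12 (cv2) and the standard library are available. Lean on these libraries where they do the work, as an engineer would, in place of code of your own. Each camera call takes 0.05 s, during which the arm holds its last target. There are 200 camera calls.

## Working session

There is one attempt and no reset: what is moved stays moved. The work goes in short steps, Python scripts to look and compute and a tool call to move; the robot and the scene stay as the last step left them, time stands still between calls to the robot, and variables do not carry over. Pictures are saved under pics/ and viewed, about 12 in all and at most 16, crops included, and the job is handed in when it is done.

Besides the shell and the picture viewer there is one more tool, called after "Emit:" in YAML: its name, and indented under it one key for each argument. carry_out: Moves the arm, as the interface text tells. Its arguments: {"type":"object","properties":{"motion":{"type":"array"},"hand":{"type":"number"},"grip_force":{"type":"number"}},"required":["motion"]}

```bash
mkdir -p pics; ls
cat > h.py <<'E'
import numpy as np, cv2
from plant import monitor, snapshot, workorder, finder
def cloud(s):
    R=cv2.Rodrigues(np.array(s["rvec"],float))[0]; t=np.array(s["tvec"],float).ravel()
    v,u=np.mgrid[0:420,0:560]; z=s["range_z"]
    P=np.stack([(u-s["cx"])/s["fx"]*z,(v-s["cy"])/s["fy"]*z,z],-1)
    return (P-t)@R
def save(s,n): cv2.imwrite(f"pics/{n}.png",s["frame"][:,:,::-1])
E
python3 - <<'E'
from h import *
s=snapshot("top"); save(s,"top0"); t=snapshot("side"); save(t,"side0")
np.save("top.npy",cloud(s))
st=monitor.get_state(); print(st)
C=cloud(s)
for n in ["cap_large","cap_small","cap_hex","cap_square","old_round","old_hex","dish_blue","dish_red","dish_yellow","dish_green"]:
    for d in finder.masks_of(s,n)[:3]:
        m=d["pixels"]; P=C[m&(s["range_z"]>0)]
        zt=np.percentile(P[:,2],90); T=P[np.abs(P[:,2]-zt)<.004]
        mid=(T.min(0)+T.max(0))/2
        print(n,round(d["p"],2),d["extent"],"ztop %.3f"%zt,"mid",mid.round(4),"size",np.ptp(T,axis=0).round(3),"col",s["frame"][m].mean(0).round())
E
```

```text
pics
{'clock': 0.1, 'q': array([ 1.16977262,  0.68989131, -0.19450942,  1.56621091,  0.15732421,
        0.90250709, -0.21510004]), 'qd': array([-0.00022652, -0.00210398, -0.00030442, -0.00220381, -0.00116408,
       -0.00177494, -0.00040146]), 'joint_torque': array([-2.26562275e-03, -5.28499925e+01, -1.27113070e+00, -1.53834826e+01,
       -5.25451661e-02,  1.96132823e-03,  1.45063660e-05]), 'tool_pos': array([ 0.26304989, -0.56645109,  0.30200314]), 'eef_rot': array([ 9.76450096e-01,  2.15741863e-01, -2.45228007e-04, -7.74249273e-04]), 'contact_force': array([-0.09979224,  0.67347872, -0.02014934]), 'moment': array([-0.02595701, -0.0342156 ,  0.00477333]), 'opening': 1.0002513738704735}
cap_large 0.81 [221.8, 249.1, 239.7, 268.0] ztop 0.031 mid [0.3474 0.2118 0.0312] size [0.039 0.039 0.007] col [ 86. 177. 175.]
cap_large 0.72 [211.1, 190.5, 234.9, 209.3] ztop 0.036 mid [0.4886 0.2298 0.0356] size [0.039 0.041 0.008] col [75. 72. 75.]
cap_large 0.69 [140.2, 240.0, 155.9, 259.3] ztop 0.031 mid [0.3585 0.4175 0.0314] size [0.039 0.037 0.008] col [130.  89.  62.]
cap_small 0.68 [211.2
[... 807 characters left out ...]
51] size [0.03  0.03  0.006] col [176. 174. 173.]
dish_blue 0.56 [337.4, 206.7, 367.1, 238.9] ztop 0.012 mid [ 0.4441 -0.0846  0.0118] size [0.074 0.074 0.008] col [ 88. 138. 211.]
dish_blue 0.27 [212.7, 190.7, 236.1, 210.0] ztop 0.036 mid [0.4886 0.2298 0.0355] size [0.039 0.041 0.008] col [77. 75. 77.]
dish_red 0.71 [332.8, 135.8, 363.3, 171.2] ztop 0.011 mid [ 0.6166 -0.0762  0.0111] size [0.077 0.075 0.008] col [208.  90.  85.]
dish_yellow 0.79 [406.7, 152.6, 439.5, 182.1] ztop 0.011 mid [ 0.5852 -0.2602  0.0115] size [0.075 0.077 0.008] col [215. 214. 109.]
dish_green 0.87 [402.1, 206.8, 432.5, 239.6] ztop 0.012 mid [ 0.4426 -0.2477  0.0115] size [0.076 0.076 0.008] col [ 96. 169. 114.]
```

Run:
```python
import cv2
i=cv2.imread("pics/top0.png"); cv2.imwrite("pics/top0c.png",cv2.resize(i[130:280,130:280],None,fx=4,fy=4,interpolation=cv2.INTER_CUBIC))
```

```text
(no output)
```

View pics/top0.png

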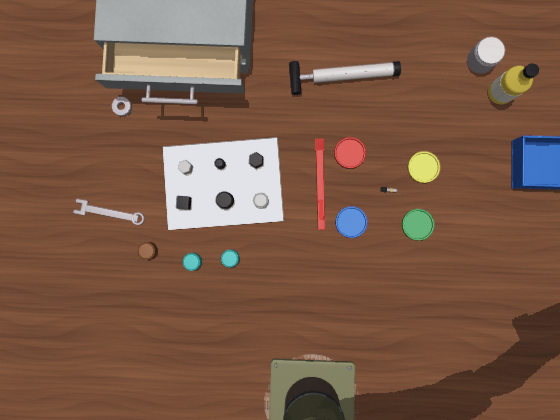

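View pics/top0c.png

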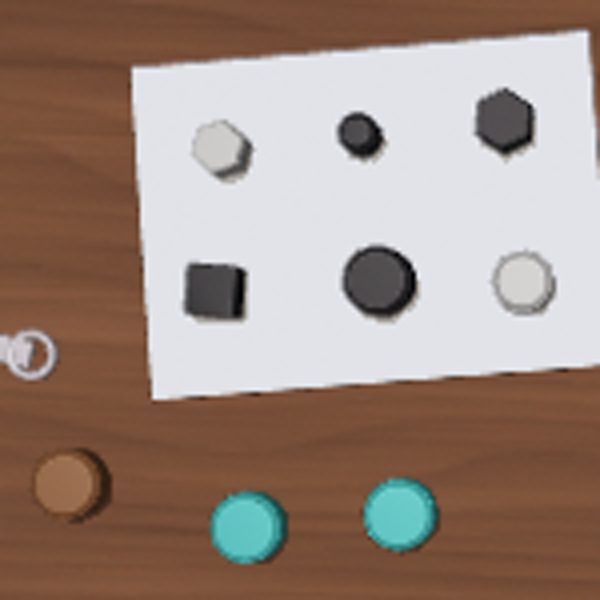

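View pics/side0.png

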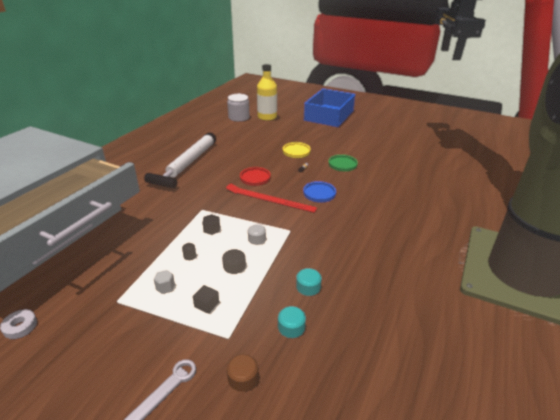

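```bash
cat >> h.py <<'E'
from scipy.spatial.transform import Rotation as Ro
def go(x,y,z,yaw):
    """print move in tool axes (cm, rad) to TCP x,y,z with tool x at yaw deg, pointing down"""
    st=monitor.get_state(); R=Ro.from_quat(st["eef_rot"])
    T=Ro.from_euler("z",yaw,degrees=True)*Ro.from_euler("x",180,degrees=True)
    print("turn",(R.inv()*T).as_rotvec().round(3),"shift cm (cur axes)",(R.inv().apply(np.array([x,y,z])-st["tool_pos"])*100).round(2),"(final axes)",(T.inv().apply(np.array([x,y,z])-st["tool_pos"])*100).round(2))
def stt():
    st=monitor.get_state(); print(st["clock"],st["tool_pos"].round(4),"open",round(st["opening"]*88.1,1),"q",st["q"].round(2),"F",st["contact_force"].round(1))
E
python3 - <<'E'
from h import *
C=np.load("top.npy")
for n,(a,b,c,d) in {"bar":(135,230,313,327),"pen":(184,195,378,398),"drawer":(60,105,95,245),"hammer":(55,95,288,402)}.items():
    P=C[a:b,c:d].reshape(-1,3); print(n,P[:,2].max().round(3),P[P[:,2]>.015][:,:2].min(0).round(3) if (P[:,2]>.015).any() else "")
s=snapshot("top")
for n in ["cap_hex","cap_square"]:
    m=finder.masks_of(s,n)[0]["pixels"]; p=C[m]; T=p[p[:,2]>.031][:,:2]
    r=[]
    per=60 if n=="cap_hex" else 90
    for a in range(-per//2,per//2,2):
        k=np.arange(0,180,per)+a; 
        r.append((max(np.ptp(T@[np.cos(np.radians(q)),np.sin(np.radians(q))]) for q in k),a))
    print(n,sorted(r)[:4])
go(.4886,.2298,.15,0)
E
```

```text
bar 1.245 [ 0.408 -0.011]
pen 0.017 [ 0.523 -0.18 ]
drawer 1.245 [0.408 0.057]
hammer 1.245 [ 0.408 -0.196]
cap_hex [(np.float64(0.03367919937623129), 24), (np.float64(0.03400977274492367), 26), (np.float64(0.03402924533291929), 22), (np.float64(0.03430250499263643), 28)]
cap_square [(np.float64(0.03229096647856211), 3), (np.float64(0.032563302434558905), 1), (np.float64(0.03257754958909159), 5), (np.float64(0.03287925912320416), -1)]
turn [ 0.    -0.     0.435] shift cm (cur axes) [ 53.99 -62.76  15.27] (final axes) [ 22.53 -79.67  15.28]
```

Run:
```python
from h import *
C=np.load("top.npy")
for n,(a,b,c,d) in {"bar":(135,230,313,327),"drawer":(60,105,95,245),"hammer":(55,95,288,402)}.items():
    P=C[a:b,c:d].reshape(-1,3);P=P[P[:,2]<.6]; print(n,P[:,2].max().round(3),P[P[:,2]>.02][:,:2].min(0).round(3) if (P[:,2]>.02).any() else "")
```

```text
bar 0.017 
drawer 0.145 [0.704 0.184]
hammer 0.042 [ 0.759 -0.196]
```

Emit:
carry_out:
  motion: [0,0,0,0,0,0.145,0,0,0,0,0,0.145,0,0,0,0,0,0.145,1.4,-5,0,0,0,0,1.4,-5,0,0,0,0,1.4,-5,0,0,0,0,1.4,-5,0,0,0,0,1.4,-5,0,0,0,0]
  hand: 6.4
  grip_force: 15

```text
clock: 1.75
tool_pos: [0.3339, -0.3153, 0.303]
eef_rot: [1.0, -0.0, 0.001, 0.0]
contact_force: [1.2, -0.6, 0.1]
opening: 0.726
```

Emit:
carry_out:
  motion: [1.4,-5,0,0,0,0,1.4,-5,0,0,0,0,1.4,-5,0,0,0,0,1.4,-5,0,0,0,0,1.4,-5,0,0,0,0,1.4,-5,0,0,0,0,1.4,-5,1,0,0,0,1.4,-5,2,0,0,0]

```text
clock: 2.75
tool_pos: [0.4466, 0.085, 0.2731]
eef_rot: [1.0, -0.0, 0.002, -0.0]
contact_force: [0.1, -0.0, 0.5]
opening: 0.725
```

Run:
```python
from h import *
stt(); go(.4886,.2298,.12,0)
```

```text
2.75 [0.4466 0.085  0.2731] open 63.9 q [-0.3   0.52  0.01  2.1  -0.01  0.51 -1.85] F [ 0.1 -0.   0.5]
turn [-0.001 -0.003 -0.   ] shift cm (cur axes) [  4.15 -14.47  15.34] (final axes) [  4.2  -14.48  15.31]
```

Emit:
carry_out:
  motion: [1.0,-3.6,3,0,0,0,1.0,-3.6,3,0,0,0,1.1,-3.6,3,0,0,0,1.1,-3.7,3,0,0,0,0,0,3.3,0,0,0,0,0,0,0,0,0]

```text
clock: 3.5
tool_pos: [0.4862, 0.2279, 0.1179]
eef_rot: [1.0, 0.0, -0.002, 0.001]
contact_force: [0.2, -0.7, 0.7]
opening: 0.728
```

Run:
```python
from h import *
stt(); go(.4886,.2298,.077,0)
s=snapshot("top"); save(s,"a"); i=s["frame"][130:280,130:350,::-1]; cv2.imwrite("pics/a_c.png",cv2.resize(i,None,fx=3,fy=3))
s=snapshot("side"); i=s["frame"][150:350,80:330,::-1]; cv2.imwrite("pics/a_s.png",cv2.resize(i,None,fx=3,fy=3))
```

```text
3.5 [0.4862 0.2279 0.1179] open 64.1 q [-0.54  0.87  0.03  1.96 -0.07  0.31 -2.03] F [ 0.2 -0.7  0.7]
turn [0.002 0.004 0.001] shift cm (cur axes) [ 0.26 -0.2   4.09] (final axes) [ 0.24 -0.19  4.09]
```

View pics/a_s.png

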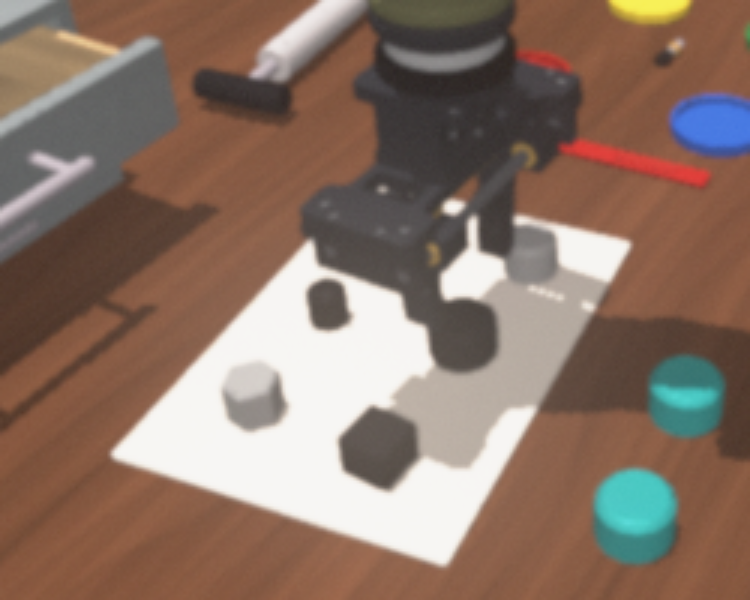

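Emit:
carry_out:
  motion: [0.2,-0.2,1.4,0,0,0,0,0,1.4,0,0,0,0,0,1.3,0,0,0,0,0,0,0,0,0]

```text
clock: 4.1
tool_pos: [0.4887, 0.2297, 0.0775]
eef_rot: [1.0, -0.0, -0.001, 0.001]
contact_force: [0.1, 0.1, 0.4]
opening: 0.724
```

Emit:
carry_out:
  motion: [0,0,0,0,0,0,0,0,0,0,0,0,0,0,0,0,0,0,0,0,0,0,0,0,0,0,0,0,0,0]
  hand: 3.6
  grip_force: 15

```text
clock: 4.72
tool_pos: [0.4896, 0.2301, 0.079]
eef_rot: [1.0, -0.0, 0.0, -0.0]
contact_force: [-0.3, -1.7, 2.9]
opening: 0.488
```

Emit:
carry_out:
  motion: [0,0,-2,0,0,0,0,0,-3,0,0,0,0,0,-3,0,0,0,0,0,0,0,0,0]

```text
clock: 5.22
tool_pos: [0.4907, 0.2307, 0.1616]
eef_rot: [1.0, -0.0, 0.002, -0.001]
contact_force: [-0.1, 0.9, 0.0]
opening: 0.491
```

Run:
```python
from h import *
stt(); go(.4441,-.0846,.077,0)
s=snapshot("side"); i=s["frame"][150:350,80:330,::-1]; cv2.imwrite("pics/b_s.png",cv2.resize(i,None,fx=3,fy=3))
```

```text
5.225 [0.4907 0.2307 0.1616] open 43.3 q [-0.55  0.8   0.04  1.94 -0.06  0.4  -2.03] F [-0.1  0.9  0. ]
turn [-0.002 -0.005 -0.   ] shift cm (cur axes) [-4.69 31.55  8.36] (final axes) [-4.66 31.53  8.46]
```

View pics/b_s.png

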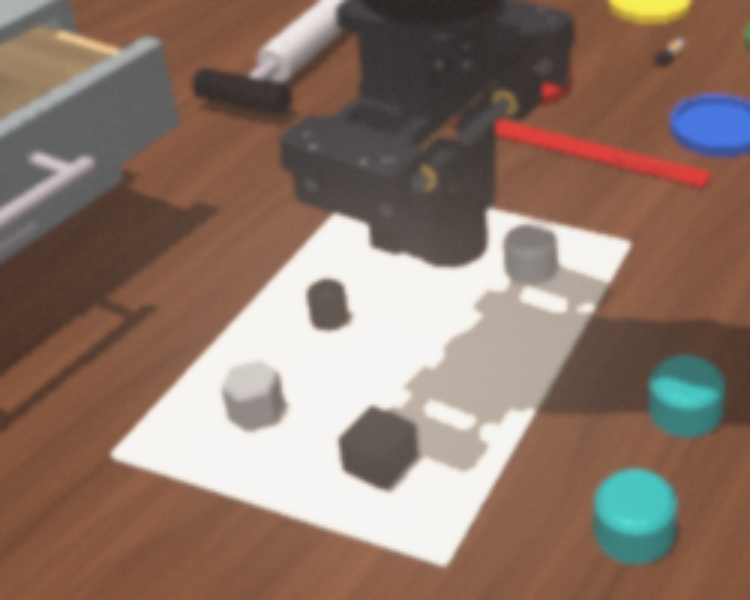

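Emit:
carry_out:
  motion: [-0.7,5,0,0,0,0,-0.7,5,0,0,0,0,-0.7,5,0,0,0,0,-0.7,5,0,0,0,0,-0.7,5,0,0,0,0,-0.7,4,2,0,0,0,-0.5,2.5,2,0,0,0,0,0,0,0,0,0]

```text
clock: 6.28
tool_pos: [0.4407, -0.0867, 0.1173]
eef_rot: [1.0, -0.002, -0.002, 0.0]
contact_force: [0.6, 0.2, -0.1]
opening: 0.486
```

Run:
```python
from h import *
stt(); go(.4441,-.0846,.079,0)
```

```text
6.275 [ 0.4407 -0.0867  0.1173] open 42.9 q [ 0.1   0.84 -0.02  2.22  0.16  0.09 -1.65] F [ 0.6  0.2 -0.1]
turn [ 0.001  0.004 -0.004] shift cm (cur axes) [ 0.36 -0.22  3.83] (final axes) [ 0.34 -0.21  3.83]
```

Emit:
carry_out:
  motion: [0.5,-0.1,1,0,0,0,0.4,0,1,0,0,0,0,0,1,0,0,0,0,0,0.7,0,0,0,0,0,0,0,0,0]

```text
clock: 6.9
tool_pos: [0.4535, -0.0838, 0.0826]
eef_rot: [1.0, 0.001, -0.002, -0.0]
contact_force: [1.1, 0.2, 1.1]
opening: 0.493
```

Run:
```python
from h import *
stt(); go(.450,-.0846,.079,0)
```

```text
6.9 [ 0.4535 -0.0838  0.0826] open 43.4 q [ 0.09  0.92 -0.02  2.19  0.27  0.04 -1.76] F [1.1 0.2 1.1]
turn [-0.001  0.004  0.001] shift cm (cur axes) [-0.34  0.08  0.36] (final axes) [-0.35  0.08  0.36]
```

Emit:
carry_out:
  motion: [0,0,0,0,-0.04,0,0,0,0.35,0,0,0,0,0,0,0,0,0]

```text
clock: 7.28
tool_pos: [0.4535, -0.0841, 0.0796]
eef_rot: [1.0, 0.0, -0.021, -0.0]
contact_force: [-0.5, -0.2, -0.5]
opening: 0.491
```

Run:
```python
from h import *
stt(); go(.450,-.0846,.079,0)
```

```text
7.275 [ 0.4535 -0.0841  0.0796] open 43.3 q [ 0.1   0.92 -0.03  2.16  0.27  0.11 -1.76] F [-0.5 -0.2 -0.5]
turn [-0.001  0.042  0.   ] shift cm (cur axes) [-0.35  0.05  0.08] (final axes) [-0.35  0.05  0.06]
```

Emit:
carry_out:
  motion: [-0.1,0,0.1,0,0,0,0,0,0,0,0,0]

```text
clock: 7.52
tool_pos: [0.4527, -0.0841, 0.0789]
eef_rot: [1.0, 0.0, -0.021, -0.0]
contact_force: [1.2, 0.5, 2.5]
opening: 0.487
```

Emit:
carry_out:
  motion: [0,0,0,0,0,0,0,0,0,0,0,0,0,0,0,0,0,0,0,0,0,0,0,0]
  hand: 6.4

```text
clock: 8.02
tool_pos: [0.4521, -0.0843, 0.0787]
eef_rot: [1.0, -0.0, -0.022, -0.0]
contact_force: [-0.5, 0.1, 0.6]
opening: 0.727
```

Emit:
carry_out:
  motion: [0,0,-3,0,0,0,0,0,-4,0,0.042,0,0,0,-4,0,0,0,1,-5,0,0,0,0,1,-5,0,0,0,0,1,-5,0,0,0,0,1,-5,0,0,0,0]

```text
clock: 8.9
tool_pos: [0.4954, 0.1171, 0.1888]
eef_rot: [1.0, -0.0, -0.001, -0.0]
contact_force: [0.7, 0.4, -0.2]
opening: 0.726
```

Run:
```python
from h import *
stt(); go(.4808,.3302,.12,3)
s=snapshot("side"); i=s["frame"][120:320,180:430,::-1]; cv2.imwrite("pics/c_s.png",cv2.resize(i,None,fx=3,fy=3))
```

```text
8.9 [0.4954 0.1171 0.1888] open 64.0 q [-0.28  0.72 -0.08  2.02  0.12  0.41 -2.02] F [ 0.7  0.4 -0.2]
turn [-0.     0.002 -0.053] shift cm (cur axes) [ -1.46 -21.31   6.89] (final axes) [ -0.34 -21.36   6.88]
```

View pics/c_s.png

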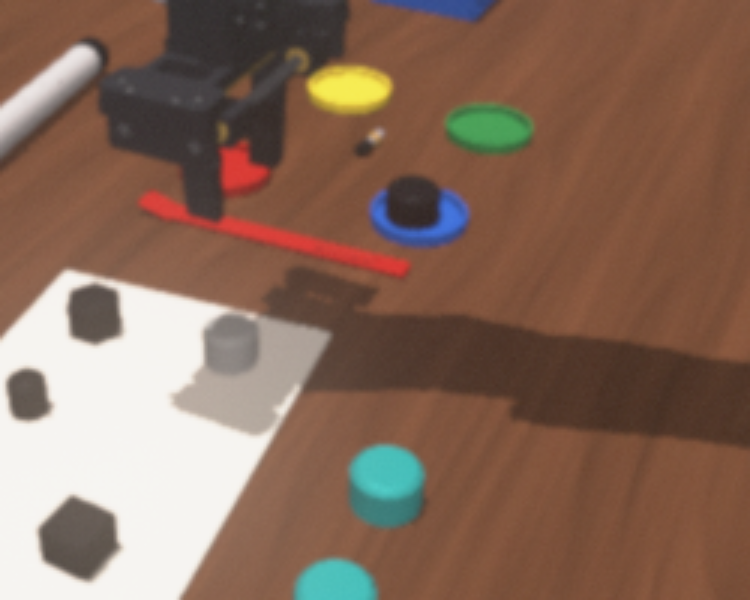

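Large cap stands upright in the blue dish (crop ~ (413,200)). Small cap next, keeping the listed order.

Emit:
carry_out:
  motion: [2.1,-3.2,1,0,0,0,2.1,-3.2,1,0,0,0,2.1,-3.2,1,0,0,0,2.1,-3.2,1,0,0,0,0,0,2.8,0,0,0,0,0,0,0,0,0]
  hand: 5.0

```text
clock: 9.7
tool_pos: [0.5775, 0.2428, 0.1186]
eef_rot: [1.0, 0.0, -0.003, 0.001]
contact_force: [0.6, 0.4, -0.1]
opening: 0.57
```

Run:
```python
from h import *
stt(); go(.5802,.2451,.077,0)
```

```text
9.7 [0.5775 0.2428 0.1186] open 50.2 q [-0.44  0.94 -0.06  1.68  0.09  0.53 -2.12] F [ 0.6  0.4 -0.1]
turn [0.002 0.006 0.   ] shift cm (cur axes) [ 0.29 -0.24  4.16] (final axes) [ 0.27 -0.23  4.16]
```

Emit:
carry_out:
  motion: [0.3,-0.2,1.4,0,0,0,0,0,1.4,0,0,0,0,0,1.3,0,0,0,0,0,0,0,0,0]

```text
clock: 10.2
tool_pos: [0.5815, 0.2452, 0.0784]
eef_rot: [1.0, -0.0, -0.002, 0.0]
contact_force: [0.1, 0.2, -0.1]
opening: 0.566
```

Emit:
carry_out:
  motion: [0,0,0,0,0,0,0,0,0,0,0,0,0,0,0,0,0,0,0,0,0,0,0,0,0,0,0,0,0,0]
  hand: 1.8

```text
clock: 10.82
tool_pos: [0.5826, 0.2458, 0.0802]
eef_rot: [1.0, -0.0, -0.0, -0.0]
contact_force: [0.6, 0.3, 3.8]
opening: 0.291
```

Emit:
carry_out:
  motion: [0,0,-2,0,0,0,0,0,-3,0,0,0,0,0,-3,0,0,0,0,0,0,0,0,0]

```text
clock: 11.32
tool_pos: [0.5839, 0.2463, 0.163]
eef_rot: [1.0, -0.0, 0.002, -0.002]
contact_force: [0.8, -0.0, -0.8]
opening: 0.281
```

Run:
```python
from h import *
stt(); go(.6166,-.0762,.079,0)
```

```text
11.325 [0.5839 0.2463 0.163 ] open 24.7 q [-0.44  0.88 -0.06  1.65  0.08  0.61 -2.11] F [ 0.8 -0.  -0.8]
turn [-0.003 -0.004 -0.   ] shift cm (cur axes) [ 3.25 32.27  8.31] (final axes) [ 3.27 32.25  8.4 ]
```

Emit:
carry_out:
  motion: [0.5,5,0,0,0,0,0.5,5,0,0,0,0,0.5,5,0,0,0,0,0.5,5,0,0,0,0,0.5,5,0,0,0,0,0.5,4,2,0,0,0,0.3,3.2,2,0,0,0,0,0,0,0,0,0]

```text
clock: 12.32
tool_pos: [0.6134, -0.0806, 0.1174]
eef_rot: [1.0, -0.003, -0.003, 0.001]
contact_force: [0.1, 0.8, -0.3]
opening: 0.286
```

Run:
```python
from h import *
stt(); go(.6166,-.0762,.079,0)
s=snapshot("side"); i=s["frame"][80:280,150:400,::-1]; cv2.imwrite("pics/d_s.png",cv2.resize(i,None,fx=3,fy=3))
```

```text
12.325 [ 0.6134 -0.0806  0.1174] open 25.2 q [ 0.12  0.93 -0.12  1.7   0.2   0.52 -1.7 ] F [ 0.1  0.8 -0.3]
turn [ 0.002  0.006 -0.006] shift cm (cur axes) [ 0.34 -0.44  3.84] (final axes) [ 0.32 -0.44  3.84]
```

View pics/d_s.png

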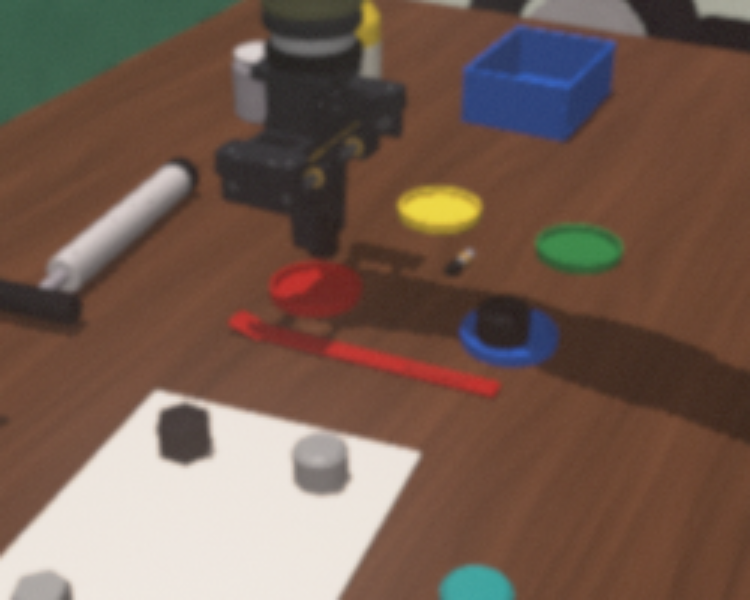

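Emit:
carry_out:
  motion: [0.1,-0.2,1.3,0,0,0,0,0,1.2,0,0,0,0,0,0.8,0,0,0,0,0,0.2,0,0,0,0,0,0,0,0,0]

```text
clock: 13.0
tool_pos: [0.6163, -0.0742, 0.0844]
eef_rot: [1.0, -0.0, -0.001, -0.0]
contact_force: [-0.0, -0.8, -0.3]
opening: 0.291
```

Emit:
carry_out:
  motion: [0,0,0.3,0,0,0,0,0,0.2,0,0,0,0,0,0,0,0,0]

```text
clock: 13.38
tool_pos: [0.6164, -0.0744, 0.0802]
eef_rot: [1.0, -0.0, -0.0, -0.0]
contact_force: [-1.2, 0.1, 4.7]
opening: 0.288
```

Emit:
carry_out:
  motion: [0,0,0,0,0,0,0,0,0,0,0,0,0,0,0,0,0,0,0,0,0,0,0,0]
  hand: 5.6

```text
clock: 13.88
tool_pos: [0.6161, -0.0743, 0.0793]
eef_rot: [1.0, -0.0, -0.001, -0.0]
contact_force: [0.2, -0.5, 0.0]
opening: 0.636
```

Emit:
carry_out:
  motion: [0,0,-3,0,0,0,0,0,-4,0,0,0,-0.5,-5,-1,0,0,0.05,-0.5,-5,0,0,0,0.055,-0.5,-5,0,0,0,0,-0.5,-4,1,0,0,0,-0.5,-3,2,0,0,0,0,0,0,0,0,0]

```text
clock: 14.88
tool_pos: [0.6048, 0.1506, 0.1282]
eef_rot: [0.999, -0.05, -0.002, -0.001]
contact_force: [-0.3, -0.4, 0.7]
opening: 0.637
```

Run:
```python
from h import *
stt(); go(.5899,.1542,.077,-6)
s=snapshot("side"); i=s["frame"][80:280,150:400,::-1]; cv2.imwrite("pics/e_s.png",cv2.resize(i,None,fx=3,fy=3))
```

```text
14.875 [0.6048 0.1506 0.1282] open 56.1 q [-0.29  0.92 -0.06  1.69  0.08  0.54 -2.06] F [-0.3 -0.4  0.7]
turn [-0.002  0.005  0.005] shift cm (cur axes) [-1.5  -0.2   5.13] (final axes) [-1.52 -0.2   5.12]
```

View pics/e_s.png

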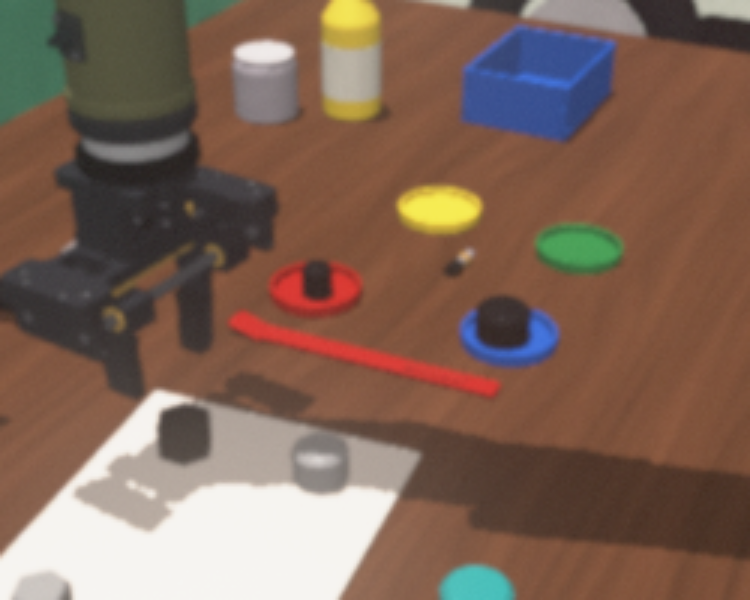

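Small cap is upright in the red dish (crop ~ (318,280)). Now the hex.

Emit:
carry_out:
  motion: [-1.4,-0.2,1,0,0,0,0,0,1.4,0,0,0,0,0,1.4,0,0,0,0,0,1.2,0,0,0,0,0,0,0,0,0]

```text
clock: 15.55
tool_pos: [0.5923, 0.1497, 0.0783]
eef_rot: [0.999, -0.053, -0.002, 0.0]
contact_force: [-0.0, -0.1, -0.1]
opening: 0.637
```

Emit:
carry_out:
  motion: [0,0,0,0,0,0,0,0,0,0,0,0,0,0,0,0,0,0,0,0,0,0,0,0,0,0,0,0,0,0]
  hand: 2.6

```text
clock: 16.18
tool_pos: [0.5931, 0.1504, 0.0801]
eef_rot: [0.999, -0.053, -0.0, -0.0]
contact_force: [-0.2, 1.4, 3.5]
opening: 0.386
```

Emit:
carry_out:
  motion: [0,0,-2,0,0,0,0,0,-3,0,0,0,0,0,-3,0,0,0,0,0,0,0,0,0]

```text
clock: 16.68
tool_pos: [0.5943, 0.1504, 0.1628]
eef_rot: [0.999, -0.053, 0.002, -0.001]
contact_force: [0.3, 0.5, 0.1]
opening: 0.386
```

Run:
```python
from h import *
stt(); go(.5852,-.2602,.079,-6)
```

```text
16.675 [0.5943 0.1504 0.1628] open 34.0 q [-0.29  0.86 -0.06  1.72  0.08  0.57 -2.07] F [0.3 0.5 0.1]
turn [-0.002 -0.004 -0.001] shift cm (cur axes) [ 3.39 40.95  8.29] (final axes) [ 3.39 40.93  8.38]
```

Emit:
carry_out:
  motion: [0.4,5.5,0,0,0,0,0.4,5.5,0,0,0,0,0.4,5.5,0,0,0,0,0.4,5.5,0,0,0,0,0.5,5.5,0,0,0,0,0.5,5.5,0,0,0,0,0.5,5,0,0,0,0,0.3,3,1,0,0,0]

```text
clock: 17.68
tool_pos: [0.5825, -0.2651, 0.1493]
eef_rot: [0.999, -0.054, -0.001, 0.001]
contact_force: [-0.8, 0.5, 0.2]
opening: 0.382
```

Emit:
carry_out:
  motion: [0,0,2,0,0,0,0,0,1.5,0,0,0,0,0,0,0,0,0]

```text
clock: 18.05
tool_pos: [0.5829, -0.2581, 0.1125]
eef_rot: [0.999, -0.051, -0.003, -0.002]
contact_force: [-0.2, 0.5, 0.3]
opening: 0.383
```

Run:
```python
from h import *
stt(); go(.5852,-.2602,.079,-6)
```

```text
18.05 [ 0.5829 -0.2581  0.1125] open 33.8 q [ 0.42  0.96 -0.15  1.64  0.22  0.56 -1.52] F [-0.2  0.5  0.3]
turn [-0.003  0.005  0.003] shift cm (cur axes) [0.27 0.19 3.35] (final axes) [0.25 0.18 3.35]
```

Emit:
carry_out:
  motion: [0.2,0.2,1.2,0,0,0,0,0,1.2,0,0,0,0,0,0.6,0,0,0,0,0,0.3,0,0,0,0,0,0,0,0,0]

```text
clock: 18.68
tool_pos: [0.5852, -0.2633, 0.0813]
eef_rot: [0.999, -0.053, -0.001, -0.0]
contact_force: [-1.0, -0.3, -0.6]
opening: 0.383
```

Emit:
carry_out:
  motion: [0,0,0.2,0,0,0,0,0,0,0,0,0]

```text
clock: 18.92
tool_pos: [0.5856, -0.2634, 0.0801]
eef_rot: [0.999, -0.053, -0.0, -0.0]
contact_force: [0.4, -0.1, 3.8]
opening: 0.387
```

Emit:
carry_out:
  motion: [0,0,0,0,0,0,0,0,0,0,0,0,0,0,0,0,0,0,0,0,0,0,0,0]
  hand: 5.8

```text
clock: 19.42
tool_pos: [0.5852, -0.2633, 0.0793]
eef_rot: [0.999, -0.053, -0.001, -0.0]
contact_force: [0.0, -0.1, -0.0]
opening: 0.656
```

Emit:
carry_out:
  motion: [0,0,-3,0,0,0,0,0,-5,0,0,0,-1.5,-5.5,-1,0,0,-0.08,-1,-5.5,0,0,0,-0.075,-0.8,-5.5,0,0,0,0,-0.8,-5.5,0,0,0,0,-0.8,-5.5,0,0,0,0,-0.8,-5.5,0,0,0,0]

```text
clock: 20.42
tool_pos: [0.5245, 0.0681, 0.1698]
eef_rot: [1.0, 0.025, -0.0, -0.0]
contact_force: [1.1, 1.3, 0.1]
opening: 0.652
```

Run:
```python
from h import *
stt(); go(.4808,.3302,.12,3)
s=snapshot("side"); i=s["frame"][80:280,150:400,::-1]; cv2.imwrite("pics/f_s.png",cv2.resize(i,None,fx=3,fy=3))
```

```text
20.425 [0.5245 0.0681 0.1698] open 57.5 q [-0.16  0.77 -0.1   1.97  0.17  0.41 -1.9 ] F [1.1 1.3 0.1]
turn [-0.001  0.001 -0.003] shift cm (cur axes) [ -3.05 -26.39   5.01] (final axes) [ -2.99 -26.4    4.98]
```

View pics/f_s.png

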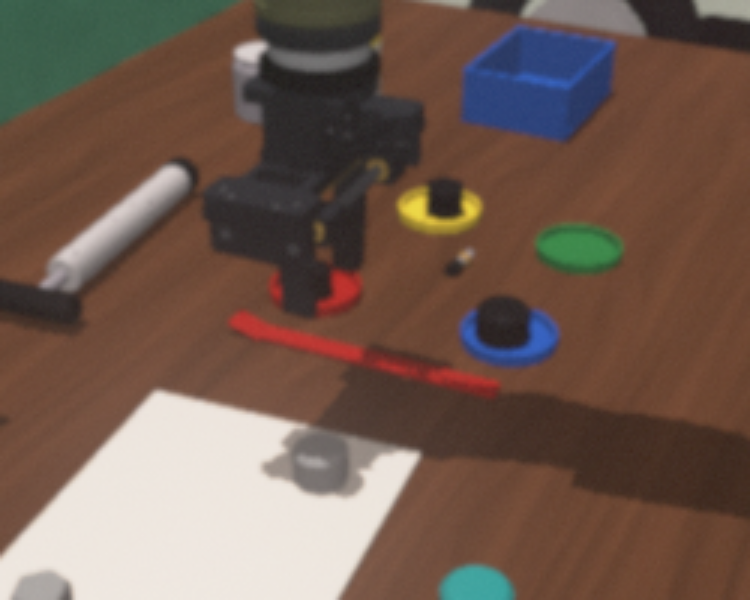

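Hex stands in the yellow dish (crop ~ (445,198)). Now the square.

Emit:
carry_out:
  motion: [-0.6,-5.3,0,0,0,0,-0.6,-5.3,0,0,0,0,-0.6,-5.3,0,0,0,0,-0.6,-5.3,1,0,0,0,-0.3,-5.0,2,0,0,0,0,0,2,0,0,0,0,0,0,0,0,0]

```text
clock: 21.35
tool_pos: [0.4837, 0.3263, 0.1186]
eef_rot: [1.0, 0.025, -0.002, 0.001]
contact_force: [-0.0, -0.1, 0.5]
opening: 0.66
```

Run:
```python
from h import *
stt(); go(.4808,.3302,.078,3)
```

```text
21.35 [0.4837 0.3263 0.1186] open 58.1 q [-0.66  0.9  -0.03  1.82  0.05  0.43 -2.24] F [-0.  -0.1  0.5]
turn [ 0.001  0.004 -0.001] shift cm (cur axes) [-0.25 -0.41  4.06] (final axes) [-0.27 -0.4   4.06]
```

Emit:
carry_out:
  motion: [-0.2,-0.2,1.4,0,0,0,0,0,1.4,0,0,0,0,0,1.3,0,0,0,0,0,0,0,0,0]

```text
clock: 21.85
tool_pos: [0.482, 0.3279, 0.0777]
eef_rot: [1.0, 0.025, -0.002, 0.0]
contact_force: [0.1, 0.4, 0.2]
opening: 0.659
```

Emit:
carry_out:
  motion: [0,0,0,0,0,0,0,0,0,0,0,0,0,0,0,0,0,0,0,0,0,0,0,0,0,0,0,0,0,0]
  hand: 2.4

```text
clock: 22.48
tool_pos: [0.4827, 0.3288, 0.0793]
eef_rot: [1.0, 0.025, -0.0, -0.001]
contact_force: [-0.6, 0.2, 3.7]
opening: 0.371
```

Emit:
carry_out:
  motion: [0,0,-2,0,0,0,0,0,-3,0,0,0,0,0,-3,0,0,0,0,0,0,0,0,0]

```text
clock: 22.98
tool_pos: [0.4838, 0.3293, 0.1619]
eef_rot: [1.0, 0.025, 0.001, -0.002]
contact_force: [-0.2, -0.6, -0.0]
opening: 0.365
```

Run:
```python
from h import *
stt(); go(.4426,-.2477,.079,3)
```

```text
22.975 [0.4838 0.3293 0.1619] open 32.2 q [-0.66  0.83 -0.03  1.81  0.05  0.5  -2.24] F [-0.2 -0.6 -0. ]
turn [-0.004 -0.003 -0.003] shift cm (cur axes) [-7.   57.46  8.06] (final axes) [-7.14 57.4   8.29]
```

Emit:
carry_out:
  motion: [0,5.3,0,0,0,0,0,5.3,0,0,0,0,0,5.3,0,0,0,0,0,5.3,0,0,0,0,0,5.3,0,0,0,0,0,5.3,0,0,0,0,0,5.3,0,0,0,0,-1,5.3,0,0,0,0]

```text
clock: 23.98
tool_pos: [0.4939, -0.0971, 0.1583]
eef_rot: [1.0, 0.025, -0.0, -0.0]
contact_force: [0.3, -0.4, -0.3]
opening: 0.364
```

Emit:
carry_out:
  motion: [-2,5.2,0,0,0,0,-2,5,0.5,0,0,0,-2,4.5,2,0,0,0,0,0,1.8,0,0,0,0,0,0,0,0,0]

```text
clock: 24.6
tool_pos: [0.4399, -0.2451, 0.1144]
eef_rot: [1.0, 0.024, -0.002, -0.001]
contact_force: [0.3, 0.6, 0.3]
opening: 0.368
```

Run:
```python
from h import *
stt(); go(.4426,-.2477,.079,3)
```

```text
24.6 [ 0.4399 -0.2451  0.1144] open 32.4 q [ 0.49  0.86 -0.13  2.06  0.4   0.25 -1.5 ] F [0.3 0.6 0.3]
turn [-0.002  0.004 -0.003] shift cm (cur axes) [0.27 0.28 3.54] (final axes) [0.25 0.27 3.54]
```

Emit:
carry_out:
  motion: [0.2,0,1.2,0,0,0,0,0,1.2,0,0,0,0,0,0.6,0,0,0,0,0,0.3,0,0,0,0,0,0.2,0,0,0,0,0,0,0,0,0]

```text
clock: 25.35
tool_pos: [0.443, -0.2451, 0.0807]
eef_rot: [1.0, 0.025, -0.001, -0.0]
contact_force: [0.4, 0.3, -0.1]
opening: 0.371
```

Emit:
carry_out:
  motion: [0,0,0.2,0,0,0,0,0,0,0,0,0]

```text
clock: 25.6
tool_pos: [0.4432, -0.2452, 0.0792]
eef_rot: [1.0, 0.025, -0.0, -0.0]
contact_force: [-0.3, -0.2, 5.7]
opening: 0.37
```

Emit:
carry_out:
  motion: [0,0,0,0,0,0,0,0,0,0,0,0,0,0,0,0,0,0,0,0,0,0,0,0]
  hand: 5.8

```text
clock: 26.1
tool_pos: [0.443, -0.2451, 0.0785]
eef_rot: [1.0, 0.025, -0.001, -0.0]
contact_force: [0.3, 0.2, -1.1]
opening: 0.659
```

Emit:
carry_out:
  motion: [0,0,-3,0,0,0,0,0,-5,0,0,0,0,0,-5,0,0,0,-2,5,-3,0,0,0,-2,5,-2,0,0,0,-2,5,0,0,0,0,-2,5,0,0,0,0,0,0,0,0,0,0]

```text
clock: 27.1
tool_pos: [0.3696, -0.4539, 0.2581]
eef_rot: [1.0, 0.02, -0.002, 0.001]
contact_force: [-0.3, 0.3, 1.2]
opening: 0.659
```

Run:
```python
from h import *
stt()
s=snapshot("top"); C=cloud(s)
D={"blue":(.4441,-.0846),"red":(.6166,-.0762),"yellow":(.5852,-.2602),"green":(.4426,-.2477)}
for n,(x,y) in D.items():
    m=(np.hypot(C[...,0]-x,C[...,1]-y)<.035)&(C[...,2]>.025)&(C[...,2]<.06); P=C[m]
    if len(P): print(n,((P.min(0)+P.max(0))/2).round(4)[:2]-np.array([x,y]),np.ptp(P,axis=0).round(3),P[:,2].max().round(3))
i=s["frame"][120:280,130:450,::-1]; cv2.imwrite("pics/g.png",cv2.resize(i,None,fx=2.5,fy=2.5,interpolation=cv2.INTER_CUBIC))
t=snapshot("side"); cv2.imwrite("pics/g_s.png",cv2.resize(t["frame"][120:320,180:430,::-1],None,fx=3,fy=3))
```

```text
27.1 [ 0.3696 -0.4539  0.2581] open 58.1 q [ 1.01  0.71 -0.34  1.73  0.33  0.76 -1.03] F [-0.3  0.3  1.2]
blue [0.0056 0.0033] [0.042 0.041 0.014] 0.039
red [-0.0041  0.0035] [0.024 0.023 0.01 ] 0.037
yellow [-0.0041 -0.0008] [0.036 0.035 0.015] 0.04
green [-0.0019  0.0047] [0.03  0.032 0.014] 0.04
```

View pics/g.png

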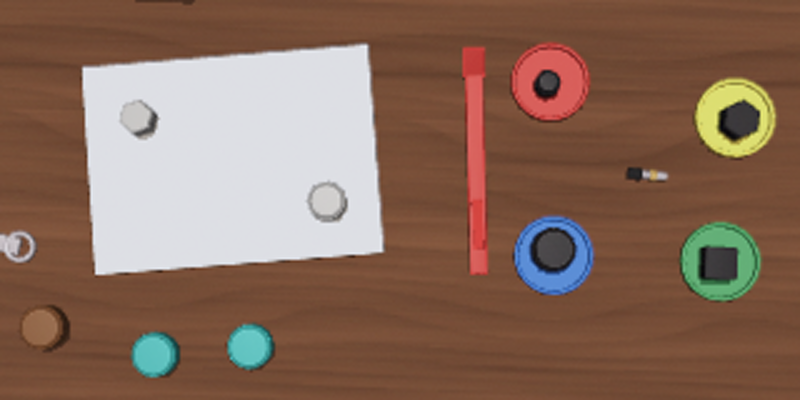

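View pics/g_s.png

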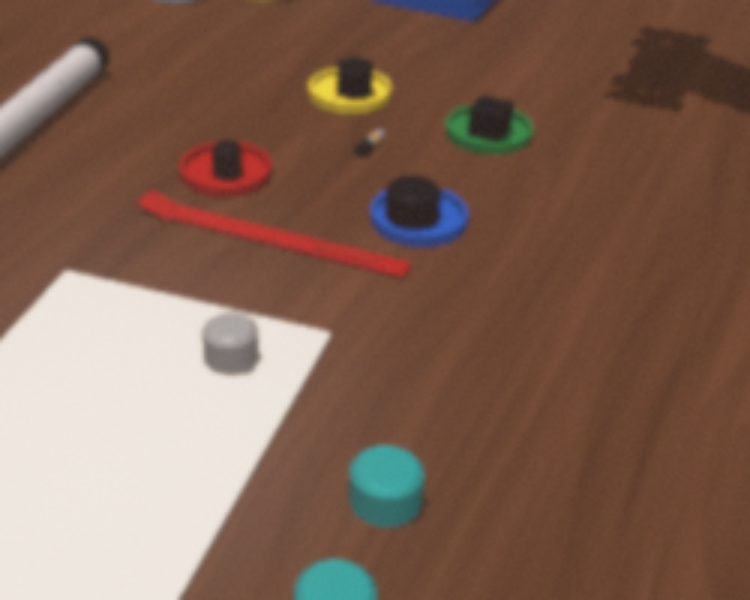

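Run:
```python
from h import *
s=snapshot("top"); C=cloud(s)
D={"blue":(.450,-.081),"red":(.6125,-.0727),"yellow":(.581,-.261),"green":(.4407,-.243)}; ok=True
for n,(x,y) in D.items():
    r=.009 if n=="red" else .012
    P=C[(np.hypot(C[...,0]-x,C[...,1]-y)<r)&(C[...,2]<.06)]
    A=np.c_[P[:,:2]-[x,y],np.ones(len(P))]; k=np.linalg.lstsq(A,P[:,2],rcond=None)[0]; td=np.degrees(np.hypot(*k[:2]))
    print(n,len(P),"tilt deg",td.round(1),"h",k[2].round(4),"res",(P[:,2]-A@k).std().round(4)); ok&=td<8 and abs(k[2]-.035)<.004
print(ok)
if ok: print(workorder.finish_job())
```

```text
blue 78 tilt deg 6.4 h 0.0333 res 0.0022
red 43 tilt deg 4.3 h 0.0327 res 0.0029
yellow 76 tilt deg 2.9 h 0.0331 res 0.002
green 77 tilt deg 0.9 h 0.0331 res 0.0024
True
the job is handed in; nothing more can be done
None
```

I placed all four black caps in the listed order: large in blue, small in red, hex in yellow and square in green. I then backed the arm clear and handed the job in at about 27 s on the robot's clock, well under the 102 s limit.

**Position:** in the last pictures every cap stands inside its own dish, 4 to 7 mm off centre. The two grey caps are still on the mat. The brown and turquoise look-alikes were not touched.

**Height:** the cap tops measure about 33 mm up, against an expected 32 mm.

**Tilt:** the plane fits to the cap tops were noisy, with about 2 mm of scatter:

| Dish | Tilt (degrees) |
|---|---|
| blue | 6.4 |
| red | 4.3 |
| yellow | 2.9 |
| green | 0.9 |

The blue figure is larger than I would expect from noise alone, which I put at about 2.5°. The blue cap's height and the side view both show it flat, so I took it as noise and did not measure again.

**Blue placement:** a wrist joint reached its lower range limit there. I released that cap about 8 mm off centre with the tool tilted about 2.4°.

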